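# Seat a bayonet forming stake in its sprung bench holder and keep it home

## Task

Pick up the half-round forming stake and fit its bayonet foot into the round bench holder: line its two side pins up with the two slots in the rim, push it down against the spring until its flange is hard on the rim, and while pressing twist it clockwise (seen from above) about a quarter turn, until it comes up against the stop. Finish while still holding it: keep your grip on the stake and keep it pressed fully home and turned to the stop, ready for the lock screw, and do not let go. Leave the cup of stamps, the cuff and the pliers where they are.

Things in the scene. Friction and masses are not known exactly. Their poses are not given: they have to be found in the camera images.
- stake: Loose plain steel forming stake, 0.34 to 0.57 kg, 76 mm tall, standing on its round foot. Origin: centre of its underside, z up. Foot 35 mm diameter, 30 mm high, end chamfered; above it a round flange 64 mm diameter, z = 30 to 36 mm; on that a bar 60 mm long (along x) and 24 mm wide (along y), sides flat up to z = 64 mm, half-round crest to 76 mm. Half a turn about z makes no difference.
- stake_bar (a point): Point on the stake's axis 58 mm above its underside, in the flat part of the bar: a good TCP place to grip the bar across its 24 mm width from above; the fingertips then end 3 mm above the flange.
- stake_pins (a point): Point on the stake's axis 9 mm above its underside, level with its two round pins (8 mm diameter), which stick out of the foot along the stake's +x and -x to 25.5 mm from the axis, so they run the same way as the bar.
- holder: Round steel bench holder fixed to the table. Origin: centre of its underside, z up. Base disc 96 mm diameter, 8 mm thick; body 72 mm diameter, rim 46 mm high. Two slots in the rim face each other, at its own +x and -x. A lock screw knob (16 mm) sticks out along its own +y, to 56 mm from the axis, 27 mm up. Stake fully home: flange on the rim, stake's underside 16 mm above this origin.
- holder_mouth (a point): Centre of the rim, 46 mm above the holder's underside. Bore 38 mm, slots 14 mm wide, bore and slots flared in the top 4 mm. The slots lead 13 mm down into an undercut: with the stake within 4 mm of home its pins turn there clockwise from above (negative about z), 1.40 rad from the slots to a solid stop; the other way is blocked.
- plunger (a joint): Brass spring plunger in the bore, travel in m, 0 = up (its top 20 mm below the rim), 0.010 = stake fully home. It pushes up with 5 N at 0 and 12 N at 0.010. If the turned stake is let go it rises about 4 mm off the rim.
- stamp_cup: Small round cup full of dark metal stamps, 76 mm diameter, 77 mm tall; leave it alone. Origin at the centre of its underside.
- cuff: Plain open bracelet, 54 x 61 x 6 mm, lying flat; leave it alone. Origin at its centre, on the table.
- flat_pliers: Flat-nose pliers, 72 x 166 x 12 mm, lying flat; leave them alone. Origin at their middle, on the table.
Not all that is in view belongs to the job. What is shaped like the stake but green is not meant.

How it is judged:
By the outcome, as a careful person would: the job done as asked, in the order asked, and still so for the second after the job is handed in, while the arm keeps its last pose, push and grip.
It also fails if it takes over 43 s, if anything falls off the work surface, if the arm or the gripper's body presses on something with over 40 N, if the wrist force passes 120 N, or if a joint passes its speed limit or range.

## Robot

A 6-joint arm with a two-finger parallel gripper is mounted at the origin on a cart in front of the work surface, level with it; the furniture and walls round the work are solid. World frame = base frame: x ahead of the robot, y to its left, z up, the work surface at z = 0. Lengths are in m, angles in rad, forces in N, time in s.
With the tool pointing down it reaches from about 0.35 to 0.975 m from the base axis. Payload 17.4 kg.
Tool frame: the origin (TCP) lies between the finger pads, 19 mm behind the fingertips; this is the grasp point; x points along the fingers, z is the direction in which the jaws open and shut, and the axes are right-handed (so a half turn about x gives the same grasp; the last joint's range is limited). The gripper opens to 85 mm and grips with 20 to 120 N. Pads are 22 mm wide; open, the fingers measure 114 mm over their backs; the gripper's body (76 mm by 85 mm) begins 54 mm behind the grasp point. The pads swing forward as they close: fully open they stand 13 mm farther back than shut.
Start: joints at [1.217, 0.116, 1.442, -0, 1.584, -0.038], TCP at [0.21, 0.642, 0.25] pointing down, gripper open.
Joint ranges: [-2.83, 2.83], [-0.83, 2.19], [0.07, 2.5], [-1.14, 4.28], [0.01, 3], [-2.97, 2.97]. Speed limits (rad/s): [1.89, 1.89, 2.22, 3.14, 3.14, 3.14].

## Interface

Orientations are given as a unit quaternion [x, y, z, w].
In Python, from rig import sensors, eyes, ticket, search_frame, place_of gives the robot as it stands.
- The arm moves only by the tool carry_out, never from a script. Its argument "rows" is a list that holds one entry, the list of rows, each a list of 7 numbers: the shift along the tool's x, y, z in mm, then the turn, a rotation vector about the tool's x, y, z in degrees, then the closure in counts, from 0 (fully open) to 255 (shut). In form: [[[dx, dy, dz, rx, ry, rz, claw], ...]]. A call has 1 to 8 rows; each row shifts and turns the pose as measured when the row begins, along the tool's axes as they then stand; what a row does not reach is not made up. A row lasts 1/8 s, in which the tool goes at most 62.5 mm and 10.7 degrees, less where a joint would pass 70% of its speed; a pose out of reach is approached as far as the arm can. A call with a gripper value outside its range is refused whole. The fingers move at their own pace and stop on an object; "force" is the grip in N (left out, the last holds). Time passes only in rows, so rows that do not move let the fingers close. It gives the time, the measured TCP pose, the force and the opening at its end, in the units of the state.
- sensors.sense(): the state, without advancing time (a new reading comes with each control period).
- eyes.get_image(name): name is "scene" or "side" or "wrist"; returns a dict with "pixels" (400x640x3 uint8, red, green, blue), "intrinsics" (3x3 intrinsics, pixels), "rvec" (rotation vector, rad) and "tvec" (3), from world to camera coordinates, as OpenCV has them. Camera axes: x right, y down, z forward; pixel columns grow to the right and rows downward; lengths in m; the calibration is good to about 2 mm. The wrist camera is an equidistant fisheye: a pixel r from the principal point sees the ray r / f radians off the axis. A picture is of the moment at which its call begins. There is no depth.
- ticket.finish_job(): hands the job in, once; it reports no verdict.
Trained networks look in the newest picture that a camera, given by its name, has taken for a name from the list of things; names that differ only in an ending like _2 or _b are one class to them, and where a whole thing is asked for, a point or a joint stands for the part that bears it (a point fixed in the world has none). Each returns a list of dicts, best first, with "conf" (0 to 1); they miss things now and then, are a little off and sometimes report something else, mostly with a low value. They report only what shows in the picture. A call takes as long as a camera call. They do not tell look-alikes from the thing itself.
- search_frame(camera, name): "rect" ([left, top, width, height] in pixels, round what is visible of it).
- place_of(camera, name): "position" ([column, row] in pixels: a listed point, or the origin of a listed thing).
The state is a dict: "t": time; "q": joint angles; "dq": joint speeds; "effort": joint torques, N m; "position": TCP position; "ee_rot": TCP orientation; "contact_force": force on the tool from outside, world axes, zero at the start; "torque": the same for the moment, N m; "opening": finger opening in m.
Only numpy, scipy, OpenCV 4.12 (cv2) and the standard library are available. Lean on these libraries where they do the work, as an engineer would, in place of code of your own. Each camera call takes 0.05 s, during which the arm holds its last target. There are 200 camera calls.

## Working session

There is one attempt and no reset: what is moved stays moved. The work goes in short steps, Python scripts to look and compute and a tool call to move; the robot and the scene stay as the last step left them, time stands still between calls to the robot, and variables do not carry over. Pictures are saved under pics/ and viewed, about 8 in all and at most 12, crops included, and the job is handed in when it is done.

Besides the shell and the picture viewer there is one more tool, called by a JSON object that holds its "name" and its "arguments", one argument or row to a line. carry_out: Moves the arm, as the interface text tells. Its arguments: {"type":"object","properties":{"rows":{"type":"array","items":{"type":"array","items":{"type":"array","items":{"type":"number"}}}},"force":{"type":"number"}},"required":["rows"]}

```bash
mkdir -p pics; ls; cat > h.py <<'E'
import numpy as np, cv2, json
from scipy.spatial.transform import Rotation as R
from rig import sensors, eyes, ticket, search_frame, place_of
def ray(im,px):
    K=np.array(im["intrinsics"]);Rm=cv2.Rodrigues(np.array(im["rvec"],float))[0];t=np.array(im["tvec"],float).ravel()
    x=(px[0]-K[0,2])/K[0,0];y=(px[1]-K[1,2])/K[1,1]
    if im.get("fish"):
        r=np.hypot(x,y);d=np.array([x/r*np.sin(r),y/r*np.sin(r),np.cos(r)]) if r>1e-9 else np.array([0,0,1.])
    else: d=np.array([x,y,1.]);d/=np.linalg.norm(d)
    return -Rm.T@t, Rm.T@d
def img(n):
    im=eyes.get_image(n);im["fish"]=n=="wrist";return im
def onz(im,px,z):
    c,d=ray(im,px);return c+d*(z-c[2])/d[2]
def proj(im,P):
    K=np.array(im["intrinsics"]);Rm=cv2.Rodrigues(np.array(im["rvec"],float))[0]
    p=np.atleast_2d(P)@Rm.T+np.array(im["tvec"],float).ravel()
    if im["fish"]:
        r=np.hypot(p[:,0],p[:,1]);th=np.arctan2(r,p[:,2]);u=p[:,:2]/np.maximum(r,1e-9)[:,None]*th[:,None]
    else:u=p[:,:2]/p[:,2:]
    return u*[K[0,0],K[1,1]]+[K[0,2],K[1,2]]
def tri(a,b):
    (c1,d1),(c2,d2)=a,b
    s=np.linalg.lstsq(np.c_[d1,-d2],c2-c1,rcond=None)[0]
    p,q=c1+s[0]*d1,c2+s[1]*d2
    return (p+q)/2,np.linalg.norm(p-q)
def save(im,n): cv2.imwrite("pics/"+n,im["pixels"][:,:,::-1])
E
python3 - <<'E'
from h import *
np.set_printoptions(precision=3,suppress=True)
s=sensors.sense();print(s)
I={}
for n in("scene","side","wrist"):
    I[n]=img(n)
    print(n,np.array(I[n]["intrinsics"])[[0,1,0,1],[0,1,2,2]], ray(I[n],(320,200)))
    for k,z in(("stake",0),("stake_bar",.058),("stake_pins",.009),("holder",0),("holder_mouth",.046),("stamp_cup",0),("cuff",0),("flat_pliers",0)):
        for o in place_of(n,k): print(k,np.round(o["position"]),round(o["conf"],2),onz(I[n],o["position"],z)[:2])
cv2.imwrite("pics/a.png",cv2.resize(np.vstack([I["scene"]["pixels"],I["side"]["pixels"]])[:,:,::-1],(480,600)))
save(I["wrist"],"w.png");save(I["scene"],"scene.png");save(I["side"],"side.png")
E
```

```text
pics
{'t': 0.0, 'q': array([ 1.217,  0.116,  1.442, -0.   ,  1.584, -0.038]), 'dq': array([-0.001,  0.   ,  0.001,  0.001,  0.   ,  0.002]), 'effort': array([  0.004, -73.2  , -63.25 ,   0.   ,   0.006,   0.   ]), 'position': array([0.21 , 0.641, 0.249]), 'ee_rot': array([-0.415,  0.573,  0.415,  0.572]), 'contact_force': array([-0.301,  0.455,  0.761]), 'torque': array([-0.06 , -0.007, -0.02 ]), 'opening': 0.08540470922584291}
scene [400.431 400.431 321.682 200.305] (array([ 0.222, -0.707,  0.638]), array([ 0.369,  0.771, -0.52 ]))
stake [292. 214.] 0.91 [0.569 0.208]
stake [272. 236.] 0.74 [0.478 0.133]
stake [444. 246.] 0.68 [ 0.859 -0.107]
stake_bar [292. 192.] 0.75 [0.58  0.228]
stake_bar [270. 217.] 0.71 [0.479 0.135]
stake_bar [449. 230.] 0.69 [ 0.856 -0.117]
stake_pins [269. 230.] 0.94 [0.476 0.148]
stake_pins [443. 243.] 0.83 [ 0.857 -0.105]
stake_pins [297. 203.] 0.77 [0.599 0.242]
holder [325. 247.] 0.57 [0.585 0.025]
holder_mouth [326. 230.] 0.78 [0.59  0.032]
stamp_cup [231. 244.] 0.82 [0.37  0.145]
cuff [247. 271.] 0.52 [0.378 0.024]
flat_pliers [224. 214.] 0.51 [0.39  
[... 200 characters left out ...]
29.] 0.67 [ 0.852 -0.095]
stake_bar [292. 188.] 0.83 [0.581 0.218]
stake_bar [460. 212.] 0.82 [ 0.851 -0.109]
stake_bar [274. 212.] 0.58 [0.486 0.144]
stake_pins [274. 227.] 0.97 [0.486 0.149]
stake_pins [460. 224.] 0.77 [ 0.873 -0.102]
stake_pins [291. 202.] 0.57 [0.58  0.228]
holder [332. 242.] 0.66 [0.577 0.029]
holder_mouth [334. 224.] 0.59 [0.586 0.034]
stamp_cup [235. 248.] 0.66 [0.377 0.138]
cuff [256. 275.] 0.52 [0.377 0.025]
flat_pliers [212. 209.] 0.54 [0.391 0.33 ]
wrist [309.707 309.707 320.869 197.636] (array([0.146, 0.662, 0.375]), array([ 0.261, -0.09 , -0.961]))
stake [171. 329.] 0.59 [0.386 0.315]
cuff [ 76. 337.] 0.59 [0.377 0.029]
flat_pliers [169. 332.] 0.56 [0.391 0.306]
```

```bash
python3 - <<'E'
import cv2
a=cv2.imread("pics/scene.png")[130:300,200:480];cv2.imwrite("pics/crop1.png",cv2.resize(a,(800,486),interpolation=cv2.INTER_CUBIC))
E
```

```text
(no output)
```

View pics/crop1.png

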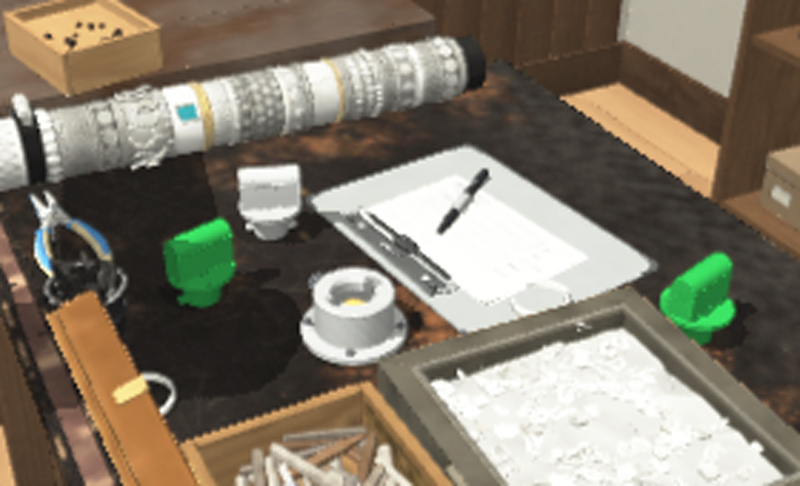

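View pics/w.png

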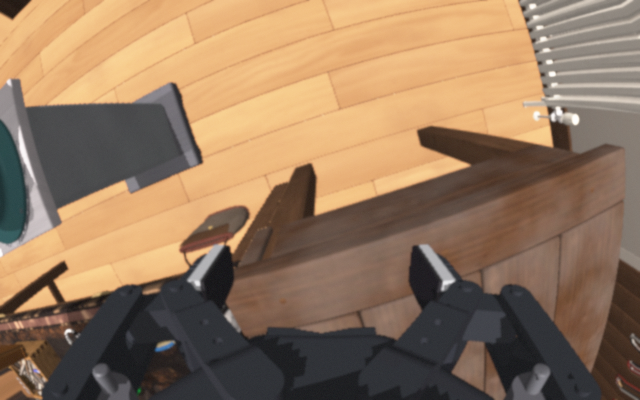

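Crop 1: the steel stake is at scene px (292,203). Possible mix-ups are the green stakes at (270,222) and (445,235), which I rule out. The holder is at (325,240). In the wrist view the arm is still over the edge of the bench.

View pics/a.png

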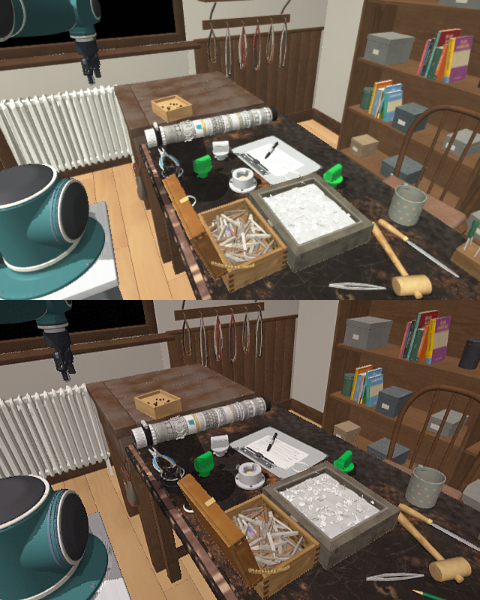

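```bash
cat >> h.py <<'E'
def plan(pos,yaw=None,n=None):
    """rows from now to TCP pos, tool down, jaw axis (tool z) along yaw mod pi"""
    s=sensors.sense();p=np.array(s["position"]);q=R.from_quat(s["ee_rot"]);M=q.as_matrix()
    if yaw is None: yaw=np.arctan2(M[1,2],M[0,2])
    cur=np.arctan2(M[1,2],M[0,2]);yaw=cur+(yaw-cur+np.pi/2)%np.pi-np.pi/2
    z=np.array([np.cos(yaw),np.sin(yaw),0]);x=np.array([0,0,-1.]);T=np.c_[x,np.cross(z,x),z]
    rv=R.from_matrix(M.T@T).as_rotvec(degrees=True)
    print("now",np.round(p,4),"yaw",round(np.degrees(cur),1),"->",round(np.degrees(yaw),1),"q6",round(s["q"][5],2),"F",np.round(s["contact_force"],1),"open",round(s["opening"],4),"t",s["t"])
    print("tool shift mm",np.round(M.T@(np.array(pos)-p)*1000,1),"turn deg",np.round(rv,1))
    n=n or int(max(np.linalg.norm(np.array(pos)-p)/.06,np.linalg.norm(rv)/10)+1)
    for i in range(n):
        print(np.round(np.r_[(M@R.from_rotvec(rv*i/n,degrees=True).as_matrix()).T@(np.array(pos)-p)*1000/n, rv/n],1).tolist())
E
python3 - <<'E'
from h import *
plan([.53,.20,.26])
E
```

```text
now [0.2096 0.6416 0.25  ] yaw 71.9 -> 71.9 q6 -0.04 F [-0.6  0.8  0.2] open 0.0856 t 1.35
tool shift mm [ -10.  -441.7 -320.3] turn deg [-0. -0. -0.]
[-1.0, -44.2, -32.0, -0.0, -0.0, -0.0]
[-1.0, -44.2, -32.0, -0.0, -0.0, -0.0]
[-1.0, -44.2, -32.0, -0.0, -0.0, -0.0]
[-1.0, -44.2, -32.0, -0.0, -0.0, -0.0]
[-1.0, -44.2, -32.0, -0.0, -0.0, -0.0]
[-1.0, -44.2, -32.0, -0.0, -0.0, -0.0]
[-1.0, -44.2, -32.0, -0.0, -0.0, -0.0]
[-1.0, -44.2, -32.0, -0.0, -0.0, -0.0]
[-1.0, -44.2, -32.0, -0.0, -0.0, -0.0]
[-1.0, -44.2, -32.0, -0.0, -0.0, -0.0]
```

Full views: the box's open lid and the bracelet mandrel stand near the work. At z 0.26 I stay clear of both.

{"name": "carry_out", "arguments": {
  "rows": [
    [[-1, -50, -35, 0, 0, 0, 0], [-1, -50, -35, 0, 0, 0, 0], [-1, -50, -35, 0, 0, 0, 0], [-1, -50, -35, 0, 0, 0, 0], [-1, -50, -35, 0, 0, 0, 0], [-1, -50, -35, 0, 0, 0, 0], [-1, -50, -35, 0, 0, 0, 0], [-1, -50, -35, 0, 0, 0, 0]]
  ]
}}

```text
t: 2.35
position: [0.5079, 0.2437, 0.2585]
ee_rot: [-0.417, 0.57, 0.417, 0.572]
contact_force: [1.1, 0.9, 0.5]
opening: 0.0853
```

```bash
python3 - <<'E'
from h import *
np.set_printoptions(precision=3,suppress=True)
I=img("wrist");save(I,"w2.png")
for k,z in(("stake",0),("stake_bar",.058),("stake_pins",.009),("holder",0),("holder_mouth",.046),("stamp_cup",0)):
    for o in place_of("wrist",k): print(k,np.round(o["position"]),round(o["conf"],2),onz(I,o["position"],z)[:2])
plan([.53,.2,.26])
E
```

```text
stake [238. 171.] 0.86 [0.48 0.14]
stake [320. 225.] 0.69 [0.582 0.219]
stake_bar [228. 182.] 0.79 [0.482 0.143]
stake_bar [189. 277.] 0.71 [0.579 0.042]
stake_bar [321. 246.] 0.69 [0.585 0.219]
stake_pins [321. 229.] 0.84 [0.584 0.219]
stake_pins [237. 174.] 0.71 [0.482 0.141]
holder [201. 265.] 0.77 [0.591 0.03 ]
holder_mouth [185. 276.] 0.9 [0.583 0.028]
stamp_cup [206.  95.] 0.56 [0.373 0.133]
now [0.506 0.246 0.258] yaw 72.3 -> 72.3 q6 -0.86 F [-0.3  0.4  0.7] open 0.0855 t 2.7
tool shift mm [ -1.9 -36.5 -37.1] turn deg [-0.   0.1  0.1]
[-1.9, -36.5, -37.1, -0.0, 0.1, 0.1]
```

View pics/w2.png

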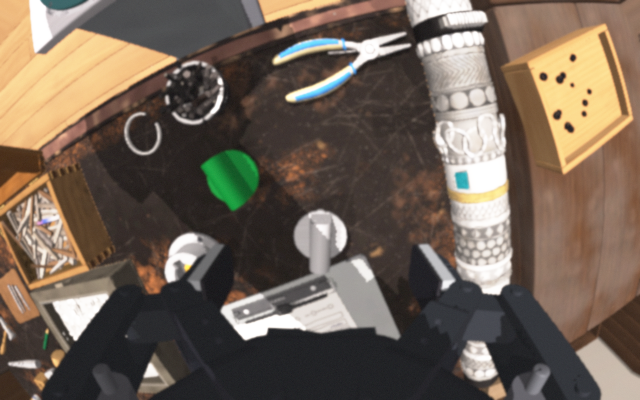

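Wrist view 2: the steel stake is at px (320,235), and its bar runs vertically in the image. The holder, at (190,262), is partly hidden by a finger, and the green stake is at (232,178). I'll move so both holder and stake show.

{"name": "carry_out", "arguments": {
  "rows": [
    [[2, -20, -58, 0, 0, 0, 0], [2, -20, -58, 0, 0, 0, 0], [2, -20, -58, 0, 0, 0, 0], [0, -2, -5, 0, 0, 0, 0]]
  ]
}}

```text
t: 3.2
position: [0.51, 0.0578, 0.2518]
ee_rot: [-0.421, 0.568, 0.42, 0.569]
contact_force: [0.8, 0.5, 0.9]
opening: 0.0853
```

```bash
python3 - <<'E'
from h import *
np.set_printoptions(precision=3,suppress=True)
I=img("wrist");save(I,"w3.png")
for k,z in(("stake",0),("stake_bar",.058),("stake_pins",.009),("holder",0),("holder_mouth",.046)):
    for o in place_of("wrist",k): print(k,np.round(o["position"]),round(o["conf"],2),onz(I,o["position"],z)[:2])
np.savez("w3.npz",**{k:np.array(v) for k,v in I.items()})
print(sensors.sense()["position"])
# rectified top-down views: holder at z=.046, stake at z=.070
def top(c,z,h=.045,n=400):
    g=np.linspace(-h,h,n);X,Y=np.meshgrid(c[0]+g,c[1]-g)   # right=+x, up=+y
    uv=proj(I,np.c_[X.ravel(),Y.ravel(),np.full(X.size,z)]).astype(np.float32).reshape(n,n,2)
    return cv2.remap(I["pixels"],uv[...,0],uv[...,1],cv2.INTER_CUBIC)
cv2.imwrite("pics/top.png",np.hstack([top((.585,.030),.046),top((.583,.219),.070)])[:,:,::-1])
E
```

```text
stake [453. 187.] 0.88 [0.583 0.219]
stake [380. 127.] 0.61 [0.482 0.141]
stake_bar [470. 197.] 0.78 [0.581 0.217]
stake_bar [391. 128.] 0.78 [0.48  0.143]
stake_pins [454. 189.] 0.97 [0.584 0.217]
stake_pins [383. 126.] 0.92 [0.481 0.143]
stake_pins [319. 229.] 0.56 [0.582 0.033]
holder [320. 229.] 0.84 [0.587 0.032]
holder_mouth [317. 242.] 0.55 [0.584 0.03 ]
[0.51  0.061 0.252]
```

View pics/top.png

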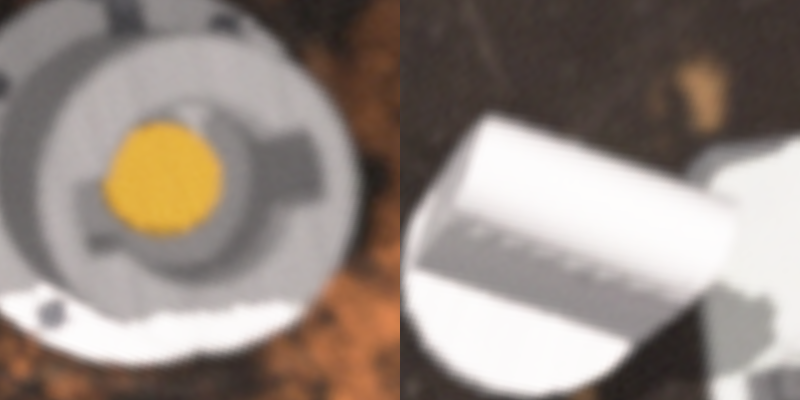

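Rectified tops: the rim is centred at px (199,190), which gives (0.585, 0.032). The slot ends span 53.6 mm, consistent with pins reaching 25.5 mm, and run at +13.3°. On the right, the stake bar runs at -20° and is plain steel, not green.

```bash
python3 - <<'E'
from h import *
plan([.583,.218,.15],np.radians(70))
E
```

```text
now [0.5103 0.061  0.2517] yaw 73.2 -> 70.0 q6 -1.21 F [ 0.3  0.7 -0.2] open 0.0854 t 3.5
tool shift mm [102.1 -24.1 171.1] turn deg [3.2 0.1 0.1]
[25.5, -6.0, 42.8, 0.8, 0.0, 0.0]
[25.5, -5.4, 42.9, 0.8, 0.0, 0.0]
[25.5, -4.8, 43.0, 0.8, 0.0, 0.0]
[25.4, -4.2, 43.0, 0.8, 0.0, 0.0]
```

{"name": "carry_out", "arguments": {
  "rows": [
    [[15, -6, 45, 1, 0, 0, 0], [25, -6, 45, 1, 0, 0, 0], [30, -6, 45, 1, 0, 0, 0], [30, -6, 36, 0.5, 0, 0, 0], [0, 0, 0, 0, 0, 0, 0]]
  ]
}}

```text
t: 4.12
position: [0.5877, 0.2273, 0.1495]
ee_rot: [-0.406, 0.578, 0.405, 0.581]
contact_force: [-0.1, 0.4, -0.3]
opening: 0.0855
```

```bash
python3 - <<'E'
from h import *
I=img("wrist");save(I,"w4.png")
for k,z in(("stake",0),("stake_bar",.058),("stake_pins",.009)):
    for o in place_of("wrist",k): print(k,np.round(o["position"]),round(o["conf"],2),onz(I,o["position"],z)[:2])
plan([.583,.218,.058],np.radians(70))
E
```

```text
stake [312. 187.] 0.91 [0.5844096  0.21936418]
stake [153.  19.] 0.69 [0.37007335 0.13149319]
stake [193. 114.] 0.62 [0.48017894 0.14003137]
stake_bar [164. 113.] 0.91 [0.47877048 0.14122368]
stake_bar [306. 206.] 0.75 [0.58362121 0.21690112]
stake_pins [191. 116.] 0.61 [0.48255721 0.14085341]
now [0.5886 0.2245 0.1541] yaw 69.8 -> 70.0 q6 -0.89 F [0.3 0.2 0.3] open 0.0853 t 4.325
tool shift mm [96.   3.7 -8.6] turn deg [-0.2  0.3  0.4]
[48.0, 1.8, -4.3, -0.1, 0.2, 0.2]
[48.0, 1.7, -4.2, -0.1, 0.2, 0.2]
```

View pics/w4.png

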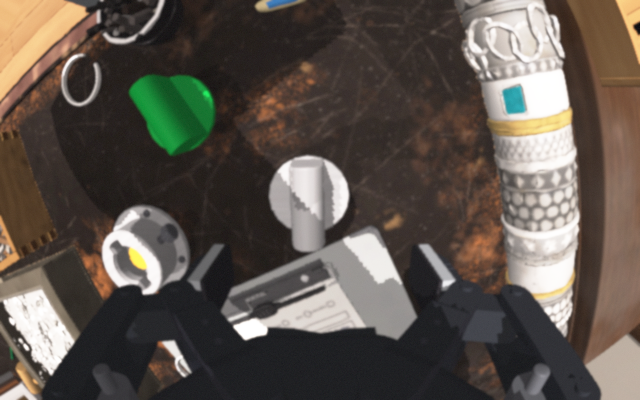

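Wrist view 4: the steel stake is at (309,195) with its bar in line with the jaws' midplane. I'll descend in steps.

{"name": "carry_out", "arguments": {
  "rows": [
    [[20, 2, -4, 0, 0.2, 0.3, 0], [25, 1, -3, 0, 0.1, 0.1, 0], [25, 0, 0, 0, 0, 0, 0], [15, 0, 0, 0, 0, 0, 0], [0, 0, 0, 0, 0, 0, 0]]
  ],
  "force": 80
}}

```text
t: 4.95
position: [0.5827, 0.2157, 0.0668]
ee_rot: [-0.404, 0.579, 0.403, 0.582]
contact_force: [0.7, 0.7, 0.2]
opening: 0.0851
```

```bash
python3 - <<'E'
from h import *
plan([.5835,.218,.058],np.radians(70))
E
```

```text
now [0.5827 0.2157 0.0668] yaw 69.6 -> 70.0 q6 -0.9 F [0.7 0.7 0.2] open 0.0851 t 4.95
tool shift mm [8.8 0.1 2.4] turn deg [-0.4  0.1  0.2]
[8.8, 0.1, 2.4, -0.4, 0.1, 0.2]
```

{"name": "carry_out", "arguments": {
  "rows": [
    [[8, 0, 2, 0, 0, 0, 0], [0, 0, 0, 0, 0, 0, 0], [0, 0, 0, 0, 0, 0, 0]]
  ]
}}

```text
t: 5.32
position: [0.5843, 0.2178, 0.0602]
ee_rot: [-0.404, 0.579, 0.403, 0.583]
contact_force: [-0.5, 0.3, 0.7]
opening: 0.0856
```

```bash
python3 - <<'E'
from h import *
plan([.5835,.218,.058],np.radians(70))
I=img("wrist")
for k,z in(("stake",0),("stake_bar",.058)):
    for o in place_of("wrist",k): print(k,np.round(o["position"]),round(o["conf"],2),onz(I,o["position"],z)[:2])
plan([.5835,.218,.058],np.radians(70))
E
```

```text
now [0.5843 0.2178 0.0602] yaw 69.6 -> 70.0 q6 -0.9 F [-0.5  0.3  0.7] open 0.0856 t 5.325
tool shift mm [ 2.2  0.8 -0.1] turn deg [-0.4  0.2  0.3]
[2.2, 0.8, -0.1, -0.4, 0.2, 0.3]
stake [322. 221.] 0.95 [0.58440797 0.21819083]
stake [154. 116.] 0.94 [0.48009232 0.14037931]
stake_bar [322. 260.] 0.9 [0.5822857  0.21894735]
stake_bar [ 98. 119.] 0.6 [0.47865561 0.14030723]
stake_bar [ 82. 319.] 0.21 [0.57799237 0.0469533 ]
now [0.5842 0.2178 0.06  ] yaw 69.6 -> 70.0 q6 -0.9 F [-0.1  0.   0.5] open 0.0854 t 5.475
tool shift mm [ 2.   0.7 -0.1] turn deg [-0.4  0.2  0.3]
[2.0, 0.7, -0.1, -0.4, 0.2, 0.3]
```

{"name": "carry_out", "arguments": {
  "rows": [
    [[1.5, 0.5, 0, -0.4, 0.2, 0.3, 100], [0, 0, 0, 0, 0, 0, 255], [0, 0, 0, 0, 0, 0, 255], [0, 0, 0, 0, 0, 0, 255], [0, 0, 0, 0, 0, 0, 255], [0, 0, 0, 0, 0, 0, 255]]
  ],
  "force": 110
}}

```text
t: 6.22
position: [0.584, 0.2181, 0.059]
ee_rot: [-0.406, 0.579, 0.406, 0.579]
contact_force: [0.1, 1.0, 0.4]
opening: 0.0221
```

```bash
python3 - <<'E'
from h import *
plan([.5835,.218,.17],np.radians(70))
E
```

```text
now [0.584  0.2181 0.059 ] yaw 70.0 -> 70.0 q6 -0.91 F [0.1 1.  0.4] open 0.0221 t 6.225
tool shift mm [-111.     0.5   -0.2] turn deg [ 0.  0. -0.]
[-55.5, 0.2, -0.1, 0.0, 0.0, -0.0]
[-55.5, 0.2, -0.1, 0.0, 0.0, -0.0]
```

{"name": "carry_out", "arguments": {
  "rows": [
    [[-30, 0, 0, 0, 0, 0, 255], [-40, 0, 0, 0, 0, 0, 255], [-30, 0, 0, 0, 0, 0, 255], [0, 0, 0, 0, 0, 0, 255]]
  ]
}}

```text
t: 6.72
position: [0.5824, 0.2175, 0.1579]
ee_rot: [-0.405, 0.581, 0.407, 0.577]
contact_force: [0.6, 0.2, -5.8]
opening: 0.022
```

```bash
python3 - <<'E'
from h import *
plan([.585,.032,.15],np.radians(103.3),5)
E
```

```text
now [0.5824 0.2175 0.1579] yaw 70.0 -> 103.3 q6 -0.91 F [ 0.6  0.2 -5.8] open 0.022 t 6.725
tool shift mm [   8.1  -65.8 -173.5] turn deg [-33.3  -0.1  -0.4]
[1.6, -13.2, -34.7, -6.7, -0.0, -0.1]
[1.6, -9.0, -36.0, -6.7, -0.0, -0.1]
[1.6, -4.8, -36.8, -6.7, -0.0, -0.1]
[1.6, -0.5, -37.1, -6.7, -0.0, -0.1]
[1.6, 3.8, -36.9, -6.7, -0.0, -0.1]
```

{"name": "carry_out", "arguments": {
  "rows": [
    [[1, -13, -35, -6.7, 0, -0.1, 255], [1, -9, -36, -6.7, 0, -0.1, 255], [1, -5, -37, -6.7, 0, -0.1, 255], [1, 0, -37, -6.7, 0, 0, 255], [1, 4, -37, -6.7, 0, 0, 255], [0, 0, 0, 0, 0, 0, 255]]
  ]
}}

```text
t: 7.48
position: [0.5813, 0.026, 0.139]
ee_rot: [-0.556, 0.436, 0.564, 0.427]
contact_force: [0.7, 0.2, -4.4]
opening: 0.0223
```

```bash
python3 - <<'E'
from h import *
np.set_printoptions(precision=4,suppress=True)
I=img("wrist");save(I,"w5.png")
for k,z in(("holder",0),("holder_mouth",.046)):
    for o in place_of("wrist",k): print(k,np.round(o["position"]),round(o["conf"],2),onz(I,o["position"],z)[:2])
s=sensors.sense();p=s["position"];M=R.from_quat(s["ee_rot"]).as_matrix()
for k,d in(("stake",.059),("stake_bar",.001),("stake_pins",.05)):
    for o in place_of("wrist",k): print(k,np.round(o["position"]),round(o["conf"],2),"off tool mm",M.T@(onz(I,o["position"],p[2]-d)-p)*1000)
for n in("scene","side"):
    J=img(n)
    for k,d in(("stake",.059),("stake_bar",.001),("stake_pins",.05)):
        for o in place_of(n,k): 
            e=M.T@(onz(J,o["position"],p[2]-d)-p)*1000
            if np.linalg.norm(e)<40:print(n,k,round(o["conf"],2),"off tool mm",e)
    for k,z in(("holder",0),("holder_mouth",.046)):
        for o in place_of(n,k): print(k,round(o["conf"],2),onz(J,o["position"],z)[:2])
plan([.585,.032,.11],np.radians(103.3))
E
```

```text
stake [325. 224.] 0.71 off tool mm [59.0098  0.2337 -0.5718]
stake [474. 120.] 0.6 off tool mm [60.1027 69.0569 94.7706]
stake_bar [508. 124.] 0.8 off tool mm [ 2.0832 68.7127 82.6377]
stake_pins [477. 123.] 0.92 off tool mm [51.0739 67.3047 92.469 ]
scene stake_bar 0.78 off tool mm [1.0403 2.3983 6.6117]
holder 0.69 [0.5722 0.0208]
holder_mouth 0.82 [0.5866 0.025 ]
holder_mouth 0.74 [ 0.5558 -0.0237]
holder 0.96 [0.5896 0.044 ]
holder 0.55 [0.62   0.0888]
holder_mouth 0.81 [0.5862 0.0359]
now [0.5821 0.0281 0.1415] yaw 104.8 -> 103.3 q6 -1.82 F [ 0.4 -0.  -4.3] open 0.0219 t 8.375
tool shift mm [31.5 -4.2  3. ] turn deg [ 1.5 -0.  -0.8]
[31.5, -4.2, 3.0, 1.5, -0.0, -0.8]
```

View pics/w5.png

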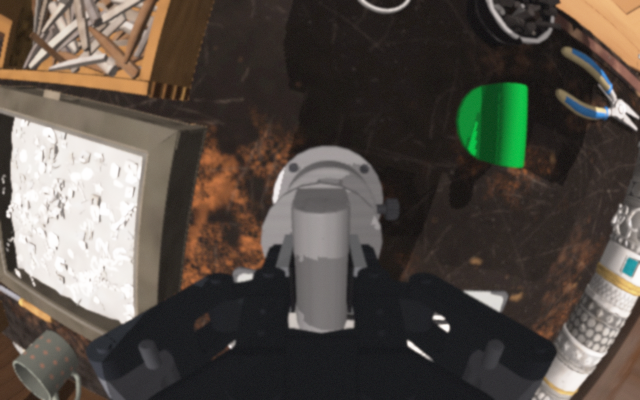

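Wrist view 5: the stake is held square over the holder. Part of the base disc shows at (322,170) and the knob at (390,208). The stake's offset in the tool is about 0. I'll go closer and check with an overlay.

{"name": "carry_out", "arguments": {
  "rows": [
    [[20, -4, 3, 1.5, 0, -0.8, 255], [4, 0, 0, 0, 0, 0, 255], [0, 0, 0, 0, 0, 0, 255]]
  ]
}}

```text
t: 8.75
position: [0.5853, 0.0318, 0.1178]
ee_rot: [0.555, -0.439, -0.554, -0.439]
contact_force: [-0.0, 0.5, -3.6]
opening: 0.0221
```

```bash
cat > ov.py <<'E'
from h import *
import sys
def overlay(name,C,a,out,crop,f):
    I=img(name);s=sensors.sense();p=np.array(s["position"]);M=R.from_quat(s["ee_rot"]).as_matrix()
    v=np.ascontiguousarray(I["pixels"][:,:,::-1]);x0,y0,w,h=crop
    v=cv2.resize(v[y0:y0+h,x0:x0+w],None,fx=f,fy=f,interpolation=cv2.INTER_CUBIC)
    t=np.linspace(0,2*np.pi,90)
    def dr(P,c): cv2.polylines(v,[np.round((proj(I,P)-[x0,y0])*f).astype(int)],False,c,1)
    for r,z in((.048,.008),(.036,.046),(.036,.008)): dr(np.c_[C[0]+r*np.cos(t),C[1]+r*np.sin(t),0*t+z],(0,0,255))
    ay=a+np.pi/2; dr(np.array([[C[0]+r*np.cos(ay),C[1]+r*np.sin(ay),.027] for r in(.036,.056)]),(0,0,255))
    for sgn in(1,-1):
        dr(np.array([[C[0]+sgn*(u*np.cos(a)-w_*np.sin(a)),C[1]+sgn*(u*np.sin(a)+w_*np.cos(a)),.046] for u,w_ in((.018,.007),(.027,.007),(.027,-.007),(.018,-.007))]),(0,0,255))
    for r,d in((.032,-.023),(.032,-.029),(.0175,-.059)): dr(p+np.c_[0*t-d,r*np.cos(t),r*np.sin(t)]@M.T,(0,255,0))
    for sgn in(1,-1): dr(p+np.array([[.05,sgn*.0175,0],[.05,sgn*.0255,0]])@M.T,(0,255,0))
    dr(p+np.array([[-.006,y,z] for y,z in((.03,.012),(.03,-.012),(-.03,-.012),(-.03,.012),(.03,.012))])@M.T,(255,255,0))
    return v
E
python3 - <<'E'
from ov import *
a=np.radians(13.3)
v=overlay("wrist",(.585,.032),a,0,(220,120,200,200),2)
u=overlay("scene",(.585,.032),a,0,(275,180,100,100),4)
cv2.imwrite("pics/ov1.png",np.hstack([v,u]))
plan([.585,.032,.11],np.radians(103.3))
E
```

```text
now [0.5854 0.0318 0.1181] yaw 103.3 -> 103.3 q6 -1.79 F [ 0.5 -0.5 -5.2] open 0.0219 t 8.85
tool shift mm [8.1 0.3 0.3] turn deg [-0.  -0.   0.1]
[8.1, 0.3, 0.3, -0.0, -0.0, 0.1]
```

View pics/ov1.png

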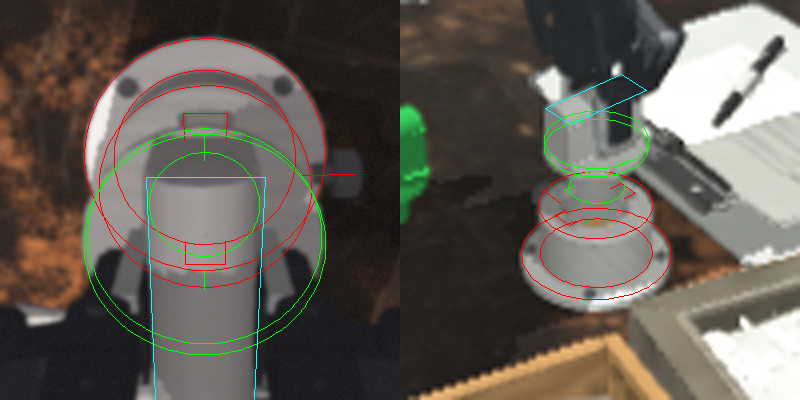

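The overlay matches the holder's rim, base disc, slot and knob, and also the held flange and bar, to about 1 mm. I'll lower it.

{"name": "carry_out", "arguments": {
  "rows": [
    [[8, 0, 0, 0, 0, 0, 255], [6, 0, 0, 0, 0, 0, 255], [5, 0, 0, 0, 0, 0, 255], [0, 0, 0, 0, 0, 0, 255]]
  ]
}}

```text
t: 9.35
position: [0.5857, 0.0317, 0.0985]
ee_rot: [0.555, -0.438, -0.554, -0.439]
contact_force: [-0.3, 0.4, -4.7]
opening: 0.0222
```

```bash
python3 - <<'E'
from h import *
plan([.585,.032,.085],np.radians(103.3))
E
```

```text
now [0.5857 0.0317 0.0985] yaw 103.3 -> 103.3 q6 -1.79 F [-0.3  0.4 -4.7] open 0.0222 t 9.35
tool shift mm [13.5  0.6  0.4] turn deg [-0.  -0.   0.2]
[13.5, 0.6, 0.4, -0.0, -0.0, 0.2]
```

{"name": "carry_out", "arguments": {
  "rows": [
    [[5, 0.3, 0.2, 0, 0, 0.1, 255], [5, 0, 0, 0, 0, 0, 255], [3, 0, 0, 0, 0, 0, 255], [0, 0, 0, 0, 0, 0, 255]]
  ]
}}

```text
t: 9.85
position: [0.5858, 0.0322, 0.0851]
ee_rot: [0.555, -0.438, -0.554, -0.439]
contact_force: [1.2, 1.6, -4.6]
opening: 0.0224
```

{"name": "carry_out", "arguments": {
  "rows": [
    [[4, 0, 0, 0, 0, 0, 255], [4, 0, 0, 0, 0, 0, 255], [0, 0, 0, 0, 0, 0, 255]]
  ]
}}

```text
t: 10.22
position: [0.586, 0.0322, 0.0779]
ee_rot: [0.555, -0.438, -0.554, -0.439]
contact_force: [-2.5, 1.7, 4.3]
opening: 0.0221
```

{"name": "carry_out", "arguments": {
  "rows": [
    [[3, 0, 0, 0, 0, 0, 255], [2, 0, 0, 0, 0, 0, 255], [1, 0, 0, 0, 0, 0, 255]]
  ]
}}

```text
t: 10.6
position: [0.5863, 0.0322, 0.075]
ee_rot: [0.556, -0.438, -0.554, -0.44]
contact_force: [-8.2, 0.6, 11.1]
opening: 0.022
```

{"name": "carry_out", "arguments": {
  "rows": [
    [[1.5, 1, 0, 0, 0, 0, 255], [1.5, 0, 0, 0, 0, 0, 255]]
  ]
}}

```text
t: 10.85
position: [0.5863, 0.0322, 0.075]
ee_rot: [0.556, -0.437, -0.553, -0.44]
contact_force: [-10.2, 1.5, 18.7]
opening: 0.0219
```

Flange on the rim: z has stopped at 0.075 while the force rises. I'll twist clockwise, which is +rx.

{"name": "carry_out", "arguments": {
  "rows": [
    [[2, 1, 0, 4, 0, 0, 255], [2, 0.5, 0, 6, 0, 0, 255], [2, 0, 0, 6, 0, 0, 255]]
  ]
}}

```text
t: 11.22
position: [0.5879, 0.0321, 0.0751]
ee_rot: [-0.49, 0.509, 0.483, 0.517]
contact_force: [-10.8, 7.1, 21.1]
opening: 0.022
```

```bash
python3 - <<'E'
from h import *
plan([.585,.032,.075],np.radians(23))
print(sensors.sense()["torque"])
E
```

```text
now [0.5879 0.0321 0.0751] yaw 86.9 -> 23.0 q6 -1.51 F [-10.8   7.1  21.1] open 0.022 t 11.225
tool shift mm [ 0.   2.9 -0.2] turn deg [63.9  0.6  0.7]
[0.0, 0.4, -0.0, 9.1, 0.1, 0.1]
[0.0, 0.4, -0.1, 9.1, 0.1, 0.1]
[0.0, 0.4, -0.2, 9.1, 0.1, 0.1]
[0.0, 0.4, -0.2, 9.1, 0.1, 0.1]
[0.0, 0.3, -0.3, 9.1, 0.1, 0.1]
[0.0, 0.3, -0.3, 9.1, 0.1, 0.1]
[0.0, 0.2, -0.4, 9.1, 0.1, 0.1]
[0.97328444 2.40749448 0.42524277]
```

{"name": "carry_out", "arguments": {
  "rows": [
    [[1.5, 1.5, 0, 7, 0.3, 0.3, 255], [1.5, 1.5, 0, 7, 0.3, 0.3, 255], [1.5, 1, 0, 7, 0, 0, 255]]
  ]
}}

```text
t: 11.6
position: [0.5867, 0.0318, 0.0753]
ee_rot: [-0.386, 0.594, 0.376, 0.597]
contact_force: [-4.3, -4.9, 14.0]
opening: 0.022
```

```bash
python3 - <<'E'
from ov import *
plan([.585,.032,.075],np.radians(23))
print(sensors.sense()["torque"])
a=np.radians(13.3)
v=overlay("wrist",(.585,.032),a,0,(220,120,200,200),2)
u=overlay("scene",(.585,.032),a,0,(275,180,100,100),4)
cv2.imwrite("pics/ov2.png",np.hstack([v,u]))
E
```

```text
now [0.5867 0.0318 0.0753] yaw 65.2 -> 23.0 q6 -1.12 F [-4.3 -4.9 14. ] open 0.022 t 11.6
tool shift mm [ 0.2  1.7 -0.5] turn deg [42.2  0.   0.9]
[0.0, 0.3, -0.1, 8.4, 0.0, 0.2]
[0.0, 0.3, -0.1, 8.4, 0.0, 0.2]
[0.1, 0.3, -0.2, 8.4, 0.0, 0.2]
[0.1, 0.3, -0.2, 8.4, 0.0, 0.2]
[0.1, 0.2, -0.3, 8.4, 0.0, 0.2]
[-0.65151955  1.03668641  0.20313588]
```

View pics/ov2.png

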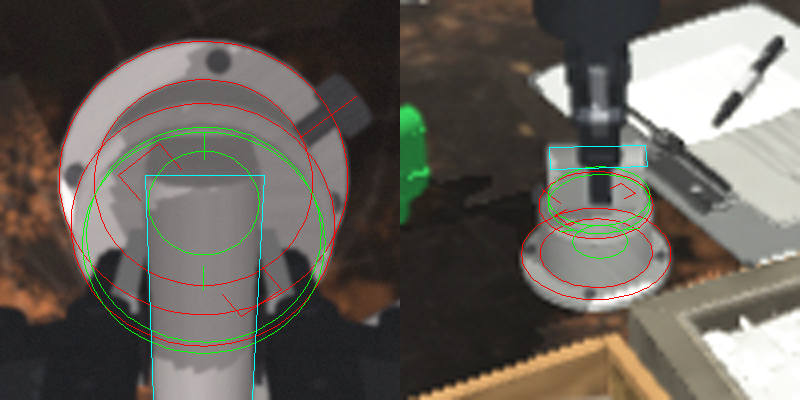

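The bar still lies square in the jaws and the flange is on the rim, so the stake is turning with the gripper. I'll continue.

{"name": "carry_out", "arguments": {
  "rows": [
    [[2.5, 0.7, 0, 8, 0, 0.2, 255], [2.5, 0.5, -0.2, 8, 0, 0.2, 255], [2.5, 0.3, -0.3, 8, 0, 0.2, 255], [2.5, 0.3, -0.3, 8, 0, 0.2, 255]]
  ]
}}

```text
t: 12.2
position: [0.5873, 0.0311, 0.075]
ee_rot: [-0.199, 0.677, 0.195, 0.681]
contact_force: [-15.0, 4.0, 28.7]
opening: 0.0219
```

```bash
python3 - <<'E'
from h import *
plan([.585,.032,.075],np.radians(23))
print(sensors.sense()["torque"])
E
```

```text
now [0.5873 0.0311 0.075 ] yaw 32.4 -> 23.0 q6 -0.55 F [-15.    4.   28.7] open 0.0219 t 12.2
tool shift mm [-0.   1.9 -1.4] turn deg [9.4 0.3 0.3]
[-0.0, 1.9, -1.4, 9.4, 0.3, 0.3]
[0.55564185 3.53650518 0.56125606]
```

{"name": "carry_out", "arguments": {
  "rows": [
    [[2, 0.8, -1, 5, 0.2, 0.2, 255], [2, 0.8, -1, 5, 0, 0, 255]]
  ]
}}

```text
t: 12.45
position: [0.5855, 0.0307, 0.0749]
ee_rot: [-0.137, 0.693, 0.133, 0.696]
contact_force: [-17.8, -8.0, 25.7]
opening: 0.022
```

{"name": "carry_out", "arguments": {
  "rows": [
    [[2, 0.5, -0.7, 3, 0, 0, 255], [2, 0.5, -0.7, 3, 0, 0, 255]]
  ]
}}

```text
t: 12.7
position: [0.5853, 0.0302, 0.0752]
ee_rot: [-0.102, 0.697, 0.096, 0.703]
contact_force: [1.3, -6.1, 18.5]
opening: 0.0221
```

```bash
python3 - <<'E'
from h import *
plan([.5855,.032,.075],np.radians(23))
print(sensors.sense()["torque"])
E
```

```text
now [0.5853 0.0302 0.0752] yaw 16.1 -> 23.0 q6 -0.27 F [ 1.3 -6.1 18.5] open 0.0221 t 12.7
tool shift mm [0.2 1.7 0.7] turn deg [-6.9  0.4  0.5]
[0.2, 1.7, 0.7, -6.9, 0.4, 0.5]
[-0.76828465  0.08725381  1.32035882]
```

{"name": "carry_out", "arguments": {
  "rows": [
    [[2, 0.5, 0.3, 2, 0, 0, 255], [2, 0.5, 0.3, 2, 0, 0, 255]]
  ]
}}

```text
t: 12.95
position: [0.585, 0.031, 0.0753]
ee_rot: [-0.079, 0.701, 0.072, 0.705]
contact_force: [-21.6, -2.9, 29.3]
opening: 0.0224
```

```bash
python3 - <<'E'
from ov import *
plan([.5855,.032,.075],np.radians(23))
print(sensors.sense()["torque"])
a=np.radians(13.3)
v=overlay("wrist",(.585,.032),a,0,(220,120,200,200),2)
u=overlay("scene",(.585,.032),a,0,(275,180,100,100),4)
cv2.imwrite("pics/ov3.png",np.hstack([v,u]))
E
```

```text
now [0.585  0.031  0.0753] yaw 12.3 -> 23.0 q6 -0.2 F [-21.6  -2.9  29.3] open 0.0224 t 12.95
tool shift mm [0.3 0.9 0.7] turn deg [-10.7   0.3   0.6]
[0.2, 0.4, 0.3, -5.3, 0.1, 0.3]
[0.2, 0.4, 0.4, -5.3, 0.1, 0.3]
[-0.65629896  4.00754359  4.50316998]
```

View pics/ov3.png

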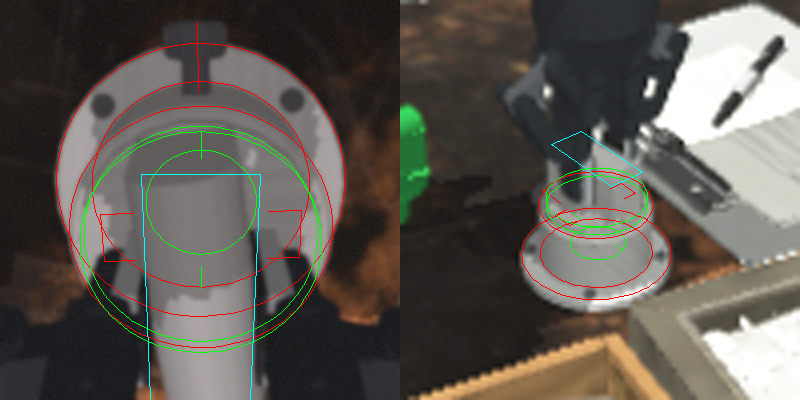

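Both views show the bar has slipped about 8° in the jaws and the twist torque has jumped to 4.5 N m. The stake is therefore against the stop near yaw 22°, against 23° expected. I'll set a calm final hold and check the angle.

{"name": "carry_out", "arguments": {
  "rows": [
    [[2, 0.3, -0.6, 1, 0, 0, 255], [2, 0.2, 0, 1, 0, 0, 255], [2, 0.2, 0, 1, 0, 0, 255]]
  ]
}}

```text
t: 13.42
position: [0.5846, 0.031, 0.0754]
ee_rot: [-0.068, 0.701, 0.057, 0.707]
contact_force: [-15.5, -2.8, 25.2]
opening: 0.0222
```

```bash
python3 - <<'E'
from h import *
plan([.5855,.032,.075],np.radians(23));print(sensors.sense()["torque"])
I=img("wrist")
def top(c,z,h=.045,n=500):
    g=np.linspace(-h,h,n);X,Y=np.meshgrid(c[0]+g,c[1]-g)
    uv=proj(I,np.c_[X.ravel(),Y.ravel(),np.full(X.size,z)]).astype(np.float32).reshape(n,n,2)
    return np.ascontiguousarray(cv2.remap(I["pixels"],uv[...,0],uv[...,1],cv2.INTER_CUBIC)[:,:,::-1])
v=top((.585,.032),.083)
for d,c in((-66.9,(0,0,255)),(-77.7,(0,255,0))):
    e=np.array([np.cos(np.radians(d)),-np.sin(np.radians(d))]);nn=np.array([-e[1],e[0]])
    for s in(-1,1):
        p=np.array([250,250])+s*nn*.012/.09*500
        cv2.line(v,tuple((p-e*180).astype(int).tolist()),tuple((p+e*180).astype(int).tolist()),c,1)
cv2.imwrite("pics/fin.png",v)
for k in range(3): s=sensors.sense();eyes.get_image("wrist")
s=sensors.sense();print(s["t"],s["position"],s["contact_force"],s["torque"],s["opening"])
E
```

```text
now [0.5846 0.031  0.0754] yaw 10.1 -> 23.0 q6 -0.16 F [-15.5  -2.8  25.2] open 0.0222 t 13.425
tool shift mm [0.4 0.9 1.1] turn deg [-12.9   0.3   1. ]
[0.2, 0.4, 0.5, -6.4, 0.1, 0.5]
[0.2, 0.4, 0.6, -6.4, 0.1, 0.5]
[-0.30799594  3.1888598   5.65818379]
13.625 [0.58455265 0.03098292 0.07540097] [-15.25306012  -1.94313326  24.61553339] [-0.2907975   3.09229267  5.33595477] 0.021769972359386783
```

View pics/fin.png

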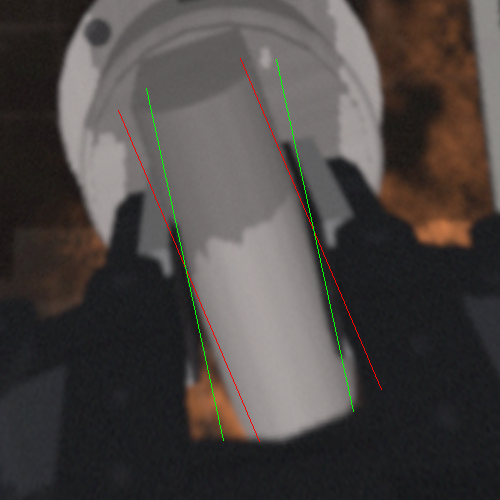

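The bar is at about -72° (stop expected near -67° ± a few) with 5 N m resisting, so it is at the stop. The tool is tilted about 1°, so I'll level it while still pressing and twisting.

{"name": "carry_out", "arguments": {
  "rows": [
    [[2, 0.3, -0.5, 0.5, 0.3, 1, 255], [2, 0.3, -0.3, 0.5, 0.2, 0.8, 255], [2.5, 0, 0, 0.5, 0.1, 0.5, 255]]
  ]
}}

```text
t: 14.0
position: [0.585, 0.0309, 0.0753]
ee_rot: [-0.053, 0.705, 0.066, 0.704]
contact_force: [-20.7, 2.7, 34.0]
opening: 0.0225
```

```bash
python3 - <<'E'
from h import *
plan([.5855,.032,.075],np.radians(10));print(sensors.sense()["torque"])
E
```

```text
now [0.585  0.0309 0.0753] yaw 9.6 -> 10.0 q6 -0.17 F [-20.7   2.7  34. ] open 0.0225 t 14.0
tool shift mm [0.3 1.  0.7] turn deg [-0.4 -0.  -1. ]
[0.3, 1.0, 0.7, -0.4, -0.0, -1.0]
[0.15963199 3.44190641 4.43656641]
```

{"name": "carry_out", "arguments": {
  "rows": [
    [[2, 0, -1, 0.5, 0, -0.9, 255], [2, 0, -1, 0.7, 0, 0, 255]]
  ]
}}

```text
t: 14.25
position: [0.5847, 0.0313, 0.0758]
ee_rot: [-0.055, 0.704, 0.055, 0.706]
contact_force: [-4.1, 2.3, 17.1]
opening: 0.0224
```

```bash
python3 - <<'E'
from ov import *
plan([.5855,.032,.075],np.radians(10));print(sensors.sense()["torque"])
v=cv2.resize(img("side")["pixels"][150:275,270:395],(500,500),interpolation=cv2.INTER_CUBIC)[:,:,::-1]
cv2.imwrite("pics/fin2.png",v)
E
```

```text
now [0.5847 0.0313 0.0758] yaw 8.9 -> 10.0 q6 -0.15 F [-4.1  2.3 17.1] open 0.0224 t 14.25
tool shift mm [0.8 0.5 0.9] turn deg [-1.1  0.2 -0. ]
[0.8, 0.5, 0.9, -1.1, 0.2, -0.0]
[0.09381953 0.97346038 4.98815968]
```

View pics/fin2.png

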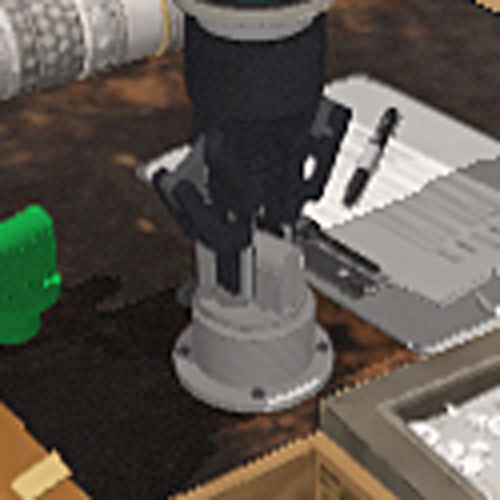

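The flange looks seated, but z crept up 0.6 mm, so I'll press harder to be sure it's home.

{"name": "carry_out", "arguments": {
  "rows": [
    [[4, 0, -0.5, 0.3, 0, 0, 255], [4, 0, -1, 0.3, 0, 0, 255], [4, 0, -1, 0.3, 0, 0, 255]]
  ]
}}

```text
t: 14.68
position: [0.5847, 0.0315, 0.0759]
ee_rot: [-0.056, 0.701, 0.054, 0.709]
contact_force: [-18.1, 1.5, 39.9]
opening: 0.0222
```

```bash
python3 - <<'E'
from h import *
plan([.5855,.032,.075],np.radians(10));print(sensors.sense()["torque"])
for i in range(4): eyes.get_image("side")
plan([.5855,.032,.075],np.radians(10));print(sensors.sense()["torque"])
E
```

```text
now [0.5847 0.0315 0.0759] yaw 8.9 -> 10.0 q6 -0.14 F [-18.1   1.5  39.9] open 0.0222 t 14.675
tool shift mm [0.9 0.4 0.9] turn deg [-1.1  0.6  0.3]
[0.9, 0.4, 0.9, -1.1, 0.6, 0.3]
[0.01553877 3.70175402 5.05386029]
now [0.5847 0.0315 0.0759] yaw 8.9 -> 10.0 q6 -0.14 F [-18.7   1.1  41.4] open 0.0224 t 14.875
tool shift mm [0.9 0.4 0.9] turn deg [-1.1  0.6  0.3]
[0.9, 0.4, 0.9, -1.1, 0.6, 0.3]
[0.01375057 3.65369712 5.0402641 ]
```

{"name": "carry_out", "arguments": {
  "rows": [
    [[3, 0, -1.5, 0.3, 0.7, 0.2, 255], [3, 0, -1.5, 0.3, 0.7, 0.2, 255]]
  ]
}}

```text
t: 15.12
position: [0.5848, 0.0316, 0.076]
ee_rot: [-0.056, 0.706, 0.055, 0.704]
contact_force: [-0.2, 3.4, 20.7]
opening: 0.0226
```

```bash
python3 - <<'E'
from h import *
for i in range(4): eyes.get_image("side")
plan([.5855,.032,.075],np.radians(10));print(sensors.sense()["torque"])
E
```

```text
now [0.5849 0.0316 0.0761] yaw 8.9 -> 10.0 q6 -0.14 F [-2.7  3.5 23.1] open 0.0225 t 15.325
tool shift mm [1.1 0.3 0.7] turn deg [-1.1 -0.2  0.1]
[1.1, 0.3, 0.7, -1.1, -0.2, 0.1]
[0.10852079 0.24092946 4.94076003]
```

Axial load is now clean and the tool is level. The 5 N m twist could hold the stake up by pin friction, so I'll ease the twist while pressing and see if z drops.

{"name": "carry_out", "arguments": {
  "rows": [
    [[4, 0, -1.5, -0.8, 0.7, 0, 255], [4, 0, -1.5, -0.5, 0.5, 0, 255]]
  ]
}}

```text
t: 15.58
position: [0.5854, 0.0316, 0.0758]
ee_rot: [-0.068, 0.709, 0.065, 0.699]
contact_force: [-10.6, 5.1, 34.4]
opening: 0.0222
```

```bash
python3 - <<'E'
from h import *
plan([.5855,.032,.075],np.radians(10));print(sensors.sense()["torque"])
E
```

```text
now [0.5854 0.0316 0.0758] yaw 10.8 -> 10.0 q6 -0.17 F [-10.6   5.1  34.4] open 0.0222 t 15.575
tool shift mm [0.8 0.4 0.1] turn deg [ 0.8 -0.9  0.2]
[0.8, 0.4, 0.1, 0.8, -0.9, 0.2]
[0.07471103 1.79097369 3.71781737]
```

{"name": "carry_out", "arguments": {
  "rows": [
    [[4, 0, -1, -2, -0.3, 0, 255], [4, 0, -1, -1.5, -0.3, 0, 255]]
  ]
}}

```text
t: 15.82
position: [0.5852, 0.0308, 0.0752]
ee_rot: [-0.093, 0.701, 0.088, 0.701]
contact_force: [-16.7, -3.3, 37.8]
opening: 0.0226
```

```bash
python3 - <<'E'
from h import *
plan([.5855,.032,.075],np.radians(10));print(sensors.sense()["torque"])
E
```

```text
now [0.5852 0.0308 0.0752] yaw 14.7 -> 10.0 q6 -0.24 F [-16.7  -3.3  37.8] open 0.0226 t 15.825
tool shift mm [0.1 1.1 0.6] turn deg [ 4.7 -0.   0.4]
[0.1, 1.1, 0.6, 4.7, -0.0, 0.4]
[-0.50229476  3.68734447  1.47465587]
```

z dropped to 0.0752 with the twist eased, which is the home height. I'll finish with a light twist (1–2 N m), level and firmly pressed.

{"name": "carry_out", "arguments": {
  "rows": [
    [[3.5, 0.4, -1, 0, 0.4, 0.2, 255], [3.5, 0.2, -0.8, 0.3, 0.3, 0, 255]]
  ]
}}

```text
t: 16.08
position: [0.5853, 0.0305, 0.0749]
ee_rot: [-0.093, 0.703, 0.087, 0.699]
contact_force: [-16.6, 0.9, 35.8]
opening: 0.0223
```

```bash
python3 - <<'E'
from h import *
plan([.5855,.032,.075],np.radians(10));print(sensors.sense()["torque"])
for i in range(6): eyes.get_image("side")
plan([.5855,.032,.075],np.radians(10));print(sensors.sense()["torque"])
E
```

```text
now [0.5853 0.0305 0.0749] yaw 14.6 -> 10.0 q6 -0.24 F [-16.6   0.9  35.8] open 0.0223 t 16.075
tool shift mm [-0.1  1.4  0.6] turn deg [ 4.6 -0.4  0.4]
[-0.1, 1.4, 0.6, 4.6, -0.4, 0.4]
[0.37907175 2.97277909 2.03120074]
now [0.5853 0.0305 0.075 ] yaw 14.6 -> 10.0 q6 -0.24 F [-14.3  -0.1  34.6] open 0.0219 t 16.375
tool shift mm [-0.   1.4  0.6] turn deg [ 4.6 -0.4  0.4]
[-0.0, 1.4, 0.6, 4.6, -0.4, 0.4]
[0.08745453 2.73376082 1.97221723]
```

z is 0.0750 (home), the push is 35 N, and 2 N m is held against the stop. It holds steady, so I'm handing it in.

```bash
python3 -c "
from h import *
print(ticket.finish_job())"
```

```text
the job is handed in; nothing more can be done
None
```

The plain steel stake is in the holder, and I handed the job in at about 16.4 s with the arm still gripping, pressing and twisting it. No verdict came back. The finish reported nothing, so success rests on the checks below.

**What I did:** I gripped the stake across its bar and lined its pins up with the slots, which run at about +13°. I pushed it down to the rim and twisted it clockwise to the stop.

**Last checks:**
- **Seated:** the tool point was at z = 0.0750 m, the height where it first stopped on the rim. The wrist sensor read about 35 N up, well above the 12 N spring.
- **At the stop:** about 2 N m was resisting further clockwise twist, more than I'd expect from rim friction alone.
- **Grip:** the opening stayed at 22 mm, 2 mm under the bar's nominal width. I had set the grip force to 110 N.

**What was off:**
- **Slip in the jaws:** the bar turned several degrees in the grip at the stop.
- **Stop angle:** a picture taken while I was twisting too hard showed the bar near -72°; I expected -67°. I didn't measure the angle again afterwards.
- **Lifted slightly:** too much twist (about 5 N m) raised the stake by about 1 mm, probably through pin friction. Easing the twist brought it back down.
- **Side load:** a sideways force of about 15 N and a tilt of about 0.4° remained.

I didn't touch the cup, cuff, pliers or green stakes.

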